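Line up the pump cover's quarter-turn fastener and hold the cover shut

ROBOT

A 7-joint arm with a two-finger parallel gripper is mounted at the origin on the work surface. World frame = base frame: x ahead of the robot, y to its left, z up, the work surface at z = 0. Lengths are in m, angles in rad, forces in N, time in s.
With the tool pointing down it reaches from about 0.4 to 0.85 m from the base axis. Payload 10.4 kg.
Tool frame: the origin (TCP) lies where the fingers leave the gripper's body, on its centre line; the fingertips stand 73 mm ahead of it and the grasp point (between the pads) lies 54 mm ahead of it; z points along the fingers, y is the line along which they close (so a half turn about z gives the same grasp; the last joint's range is limited). The gripper opens to 85 mm and grips with 20 to 120 N. Pads are 22 mm wide; open, the fingers measure 114 mm over their backs; the gripper's body (76 mm by 85 mm) begins 54 mm behind the grasp point. The pads swing forward as they close: fully open they stand 13 mm farther back than shut.
Start: joints at [-1.271, 0.332, -0.065, 1.46, 0.022, 1.35, -0.088], TCP at [0.198, 0.593, 0.304] pointing down, gripper open.
Joint ranges: [-2.6, 2.6], [-0.5, 2.12], [-1.47, 1.34], [0.16, 2.42], [-1.27, 4.41], [0.06, 2.06], [-2.6, 2.6]. Speed limits (rad/s): [2.22, 2.22, 2.79, 2.79, 3.14, 3.14, 3.14].

INTERFACE

Orientations are given as a unit quaternion [x, y, z, w].
In Python, from workcell import manip, camera gives the robot as it stands. The module is installed in compiled form; this text tells all that it offers.
- The arm moves only by the shell command python3 -m creep 'ROWS' [OPENING] [FORCE]. ROWS is JSON, a list of rows, each a list of 2 entries, a list of its own where there are three numbers: the shift along the tool's x, y, z in mm, then the turn about the tool's z in rad. In form: [[[tx, ty, tz], twist], ...]. A call has 1 to 5 rows; each row is the pose to reach, as a shift and turn from the pose commanded when the call began, along the tool's axes at that moment; what a row does not reach only later rows make up. A row lasts 1/12 s, in which the tool goes at most 41.7 mm and 7.16 degrees, less where a joint would pass 70% of its speed; a pose out of reach is approached as far as the arm can. A call with a gripper value outside its range is refused whole. OPENING is the opening, from 0 (shut) to 1 (fully open), set as the call begins (- or left out, the last holds). The fingers move at their own pace and stop on an object; FORCE is the grip in N (left out, the last holds). Time passes only in rows, so rows that repeat a pose let the fingers close. It gives the time, the measured TCP pose, the force, the opening and the grip force at its end, in the units of the state.
- manip.get_obs(): the state, without advancing time (a new reading comes with each control period).
- camera(name): name is "scene" or "top" or "wrist"; returns a dict with "pixels" (480x640x3 uint8, red, green, blue), "z_map" (480x640 float32, m along the optical axis (not along the pixel's ray), 0 where there is no reading), "fx", "fy", "cx", "cy" (pixels), "extrinsics" (4x4, takes a point from world to camera coordinates). Camera axes: x right, y down, z forward; pixel columns grow to the right and rows downward; lengths in m; the calibration is good to about 2 mm. A picture is of the moment at which its call begins.
- manip.hand_in(): hands the job in; it is judged then, once.
The state is a dict: "clock": time; "joint_pos": joint angles; "joint_velocities": joint speeds; "tau": joint torques, N m; "position": TCP position; "ee_rot": TCP orientation; "ft_force": force on the tool from outside, world axes, zero at the start; "torque": the same for the moment, N m; "grip_width": opening from 0.0 (shut) to 1.0 (fully open); "grasp_force": force on a finger pad.
Only numpy, scipy, OpenCV 4.12 (cv2) and the standard library are available. Lean on these libraries where they do the work, as an engineer would, in place of code of your own. Each camera call takes 0.05 s, during which the arm holds its last target. There are 200 camera calls.

TASK

The white service panel on top of the bench vacuum pump stands proud of its frame because its red quarter-turn fastener is turned away. Turn the fastener until the slot line on its wing lines up with the two blue marks on the panel, let go of it, then press gently on the panel's yellow pad (never more than about 40 N) until the panel is fully home, flush with its frame, and finish while still holding it pressed there. Do not disturb the bottles and the beaker around the pump.

Things in the scene. Friction and masses are not known exactly. Their poses are not given: they have to be found in the camera images.
- fastener: Red quarter-turn fastener on the panel: steel disc 42 mm across, 5 mm high, and on it an upright red wing, 38 mm long (its x) and 12 mm thick (its y), top 35 mm above the origin, white slot line along the top. Origin: on the turning axis at the panel's upper face; z up. Pinch the wing from above across its thickness, tips clear of the disc. Turns about z with light friction (0.06 N m); stays where left.
- marks (a point): Centre of the blue mark (22 x 5 mm) on the panel's face, 40 mm from the fastener's axis along the panel's +x; its twin lies 40 mm the other way. Fastener lined up = its x along this x. It starts 43 to 80 degrees counterclockwise (from above) of that; turn it clockwise. No stop there: it can overshoot by 34 degrees. Until lined up, a cross bar blocks the panel after 2 to 3 mm.
- pad: Yellow round press pad fixed on the panel, 44 mm across, 4 mm thick. Origin: centre of its underside, on the panel's upper face; axes are the panel's and pump's: x along the 120 mm side, y along the 210 mm side, z up. The fastener's axis lies 104 mm along +y. Closed fingertips fit on it. It goes down 8 mm with the panel; never press it with more than 40 N.
- panel (a joint): How far the white panel (120 x 210 x 10 mm) is pressed down, in m: 0 = at rest, standing 8 mm proud of the aluminium frame; 0.008 = flush with the frame, against a firm stop. Its springs push back with about 3 N at the start and 8 N when flush, and lift it again when let go.
- pump: Bench vacuum pump, fixed: navy and cream housing 230 x 320 mm, 110 mm high, with an aluminium frame round the panel whose top is 128 mm above the work surface. Origin: centre of its underside on the work surface. It stands at different places and angles.
- reagent: Loose white jar with blue cap, 64 mm across, 125 mm high, to be left alone. Origin: centre of its underside.
- beaker: Loose glass beaker, 68 mm across, 85 mm high, to be left alone. Origin: centre of its underside.
- amber: Loose small amber bottle with black cap, 48 mm across, 100 mm high, to be left alone. Origin: centre of its underside.

How it is judged:
On the way:
1. the fastener's slot line is lined up with the marks (within 8 degrees) and let go, with the panel not yet pressed (angle between the x axis of fastener and the x axis of pad, either way round below 0.14 rad and contact force between anything else and fastener below 0.3 N and value of joint panel below 0.003 m), for 0.2 s.
At the end, for the whole second after the job is handed in: The fastener is lined up with the marks within 8 degrees and not touched, and the fingers, pressing on the yellow pad with more than 5 N, hold the panel home within 1.5 mm of flush (angle between the x axis of fastener and the x axis of pad, either way round below 0.14 rad and value of joint panel above 0.0065 m and contact force between the fingers and pad above 5 N and contact force between anything else and fastener below 0.3 N); the arm keeps its last pose, push and grip.
It fails at once if the pad is pressed with more than 40 N (contact force between anything else and pad above 40 N).
It fails at once if the white jar is shifted by more than 30 mm or tipped (distance of reagent from where it was at the start of the episode above 0.03 m or angle between reagent's own z axis and vertical above 0.4 rad).
It fails at once if the beaker is shifted by more than 30 mm or tipped (distance of beaker from where it was at the start of the episode above 0.03 m or angle between beaker's own z axis and vertical above 0.4 rad).
It fails at once if the amber bottle is shifted by more than 30 mm or tipped (distance of amber from where it was at the start of the episode above 0.03 m or angle between amber's own z axis and vertical above 0.4 rad).
It also fails if it takes over 48 s, if anything falls off the work surface, if the arm or the gripper's body presses on something with over 40 N, if the wrist force passes 120 N, or if a joint passes its speed limit or range.

## Working session

There is one attempt and no reset: what is moved stays moved. The work goes in short steps, Python scripts to look and compute and a shell command to move; the robot and the scene stay as the last step left them, time stands still between calls to the robot, and variables do not carry over. Pictures are saved under pics/ and viewed, at most 10 in all, crops included, and the job is handed in when it is done.

```bash
mkdir -p pics
python3 - <<'E'
from workcell import manip, camera
import cv2, numpy as np
o=manip.get_obs()
print(o['clock'],o['position'],o['ee_rot'],o['ft_force'],o['grip_width'])
ims=[]
for n in ("scene","top"):
    c=camera(n); np.savez(f"{n}.npz",**c)
    cv2.imwrite(f"pics/{n}0.png",c['pixels'][...,::-1])
    print(n,c['fx'],c['cx'],c['cy'],np.round(c['extrinsics'],3).tolist())
E
```

```text
0.0 [0.19816166 0.59245533 0.30311822] [ 1.60681369e-01  9.87006066e-01 -7.19668454e-04 -7.52173482e-05] [ 0.03193828 -0.70418651 -0.74879482] 1.0031517108427794
scene 454.5609639657577 324.9860338045975 229.90787128605538 [[0.606, 0.795, -0.002, -0.402], [0.67, -0.512, -0.538, -0.321], [-0.428, 0.325, -0.843, 1.208], [0.0, 0.0, 0.0, 1.0]]
top 562.1303182767824 319.0316749463498 243.5228685328563 [[0.024, -1.0, 0.012, 0.019], [-0.988, -0.026, -0.152, 0.616], [0.152, -0.008, -0.988, 1.071], [0.0, 0.0, 0.0, 1.0]]
```

View pics/top0.png

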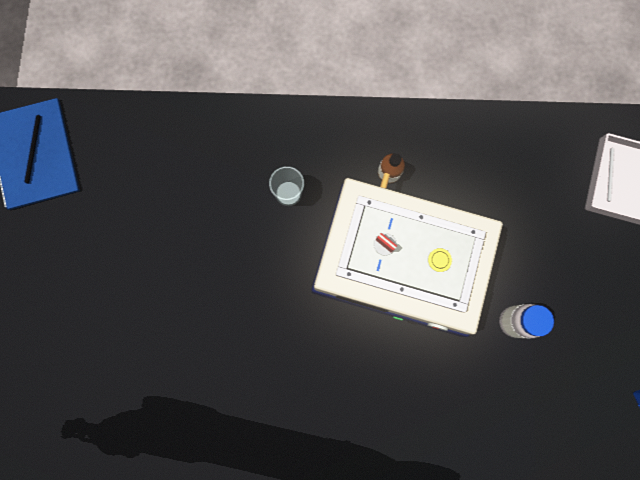

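View pics/scene0.png

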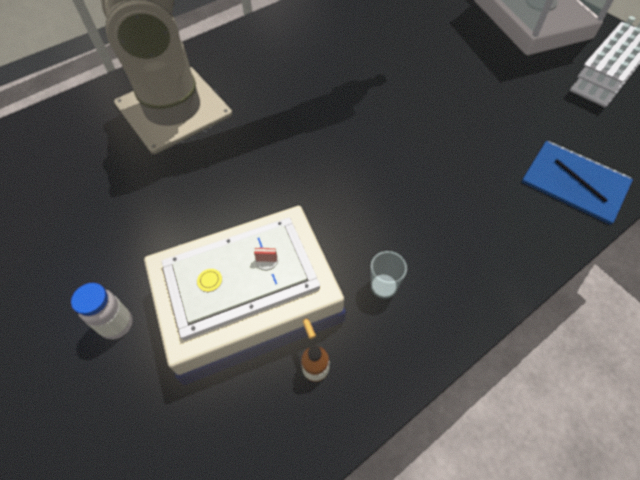

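Top view: yellow pad at (440,260), red wing near (386,243), blue marks at (390,223) and (379,265), amber bottle (391,168), beaker (287,186), jar (537,321). The scene view confirms the layout, and the wing looks about 60° CCW of the marks.

```bash
cat > h.py <<'E'
import numpy as np, cv2
def ray(c,uv,z):
    E=c['extrinsics'];R=E[:3,:3];t=E[:3,3];o=-R.T@t
    d=R.T@np.array([(uv[0]-c['cx'])/c['fx'],(uv[1]-c['cy'])/c['fy'],1])
    return o+d*(z-o[2])/d[2]
def comps(mask,amin=8):
    n,l,s,ce=cv2.connectedComponentsWithStats(mask.astype('uint8'))
    return [(s[i,4],ce[i],l==i) for i in range(1,n) if s[i,4]>=amin]
def masks(c):
    h=cv2.cvtColor(c['pixels'],cv2.COLOR_RGB2HSV).astype(int);H,S,V=h[...,0],h[...,1],h[...,2]
    return dict(yellow=(abs(H-29)<7)&(S>110)&(V>120),blue=(abs(H-110)<12)&(S>120)&(V>80),red=((H<8)|(H>172))&(S>110)&(V>60))
E
python3 - <<'E'
from h import *
for n in ("scene","top"):
    c=dict(np.load(n+".npz")); 
    for k,m in masks(c).items():
        for a,ce,mm in comps(m):
            z={'yellow':.140,'blue':.136,'red':.165}[k]
            p=ray(c,ce,z)
            ys,xs=np.where(mm); zz=np.median(c['z_map'][mm])
            if a<2500 : print(n,k,a,ce.round(1),p.round(4),'depth h', round(float((np.linalg.inv(c['extrinsics'])@np.array([(ce[0]-c['cx'])/c['fx']*zz,(ce[1]-c['cy'])/c['fy']*zz,zz,1]))[2]),3))
c=dict(np.load("top.npz"));im=c['pixels'][205:285,350:470,::-1]
d=dict(np.load("scene.npz"));i2=d['pixels'][220:300,190:310,::-1]
cv2.imwrite("pics/crop.png",cv2.resize(np.hstack([im,i2]),None,fx=3.3,fy=3.3,interpolation=cv2.INTER_NEAREST))
E
```

```text
scene yellow 407 [209.1 279.8] [ 0.5781 -0.1854  0.14  ] depth h 0.141
scene blue 944 [ 88.5 298.4] [ 0.4826 -0.3644  0.136 ] depth h 0.125
scene red 57 [265.1 252.9] [ 0.6057 -0.0853  0.165 ] depth h 0.17
top yellow 410 [439.5 259.8] [ 0.5771 -0.184   0.14  ] depth h 0.141
top blue 19 [390.  223.1] [ 0.6434 -0.0941  0.136 ] depth h 0.138
top blue 19 [378.5 265.1] [ 0.5651 -0.0736  0.136 ] depth h 0.138
top blue 826 [537.3 320.3] [ 0.4725 -0.3604  0.136 ] depth h 0.126
top blue 54 [637.2 397.4] [ 0.3417 -0.5329  0.136 ] depth h 0.012
top red 33 [388.7 239.7] [ 0.6076 -0.088   0.165 ] depth h 0.172
top red 63 [384.6 242.8] [ 0.6018 -0.0807  0.165 ] depth h 0.17
```

View pics/crop.png

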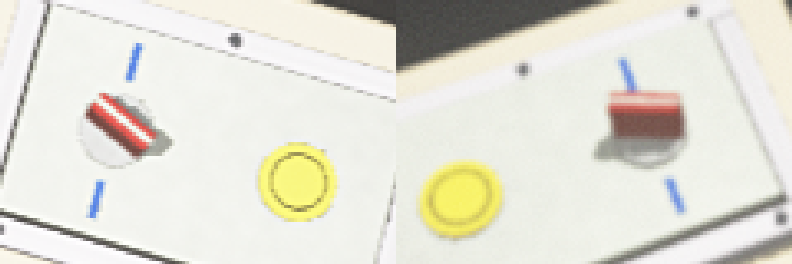

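```bash
python3 -m creep '[[[-30,-26,0],0],[[-61,-52,0],0],[[-91,-78,0],0],[[-122,-104,0],0],[[-152,-130,0],0]]' && python3 -m creep '[[[-30,-26,0],0],[[-61,-52,0],0],[[-91,-78,0],0],[[-122,-104,0],0],[[-152,-130,0],0]]' && python3 -m creep '[[[-30,-26,0],0],[[-61,-52,0],0],[[-91,-78,0],0],[[-122,-104,0],0],[[-152,-130,0],0]]'
python3 - <<'E'
from h import *
c=dict(np.load("top.npz"))
a,b=[ray(c,(x/3.3+350,y/3.3+205),.171) for x,y in((102,98),(155,140))]
print(a,b,(a+b)/2,np.linalg.norm(a-b),np.degrees(np.arctan2(*(a-b)[1::-1])))
E
```

```text
clock: 0.52
position: [0.3019, 0.4192, 0.3036]
ee_rot: [0.161, 0.987, -0.0, -0.0]
ft_force: [0.5, -0.3, 0.9]
grip_width: 1.001
grasp_force: 0.0
clock: 0.93
position: [0.4046, 0.2477, 0.3038]
ee_rot: [0.161, 0.987, 0.0, -0.0]
ft_force: [2.2, 0.3, 0.4]
grip_width: 0.997
grasp_force: 0.0
clock: 1.35
position: [0.5075, 0.0762, 0.3039]
ee_rot: [0.161, 0.987, 0.0, 0.0]
ft_force: [0.5, 0.7, -0.4]
grip_width: 1.001
grasp_force: 0.0
[ 0.61517829 -0.07334389  0.171     ] [ 0.59311204 -0.10192414  0.171     ] [ 0.60414517 -0.08763402  0.171     ] 0.03610748626173537 52.328980686170716
```

```bash
python3 -m creep '[[[-29,-25,0],0],[[-58,-50,0],0],[[-86,-74,0],0],[[-115,-99,0],0],[[-144,-124,0],0]]' 0.6 && python3 -m creep '[[[0,0,0],-0.12],[[0,0,0],-0.24],[[0,0,0],-0.36],[[0,0,0],-0.48],[[0,0,0],-0.6]]' && python3 -m creep '[[[0,0,0],-0.12],[[0,0,0],-0.24],[[0,0,0],-0.36],[[0,0,0],-0.48],[[0,0,0],-0.6]]' && python3 -m creep '[[[0,0,0],0],[[0,0,0],0]]'
python3 - <<'E'
from workcell import manip, camera
from h import *
o=manip.get_obs();print(o['joint_pos'])
x,y=o['ee_rot'][:2];print(np.degrees(2*np.arctan2(y,x))%360)
c=camera("wrist");np.savez("w1.npz",**c);cv2.imwrite("pics/w1.png",c['pixels'][...,::-1])
for k,m in masks(c).items():
    for a,ce,mm in comps(m,60):
        print(k,a,ce.round(1),ray(c,ce,{'yellow':.140,'blue':.136,'red':.165}[k]).round(4))
E
```

```text
clock: 1.77
position: [0.6048, -0.0865, 0.3036]
ee_rot: [0.16, 0.987, 0.0, -0.0]
ft_force: [0.5, 1.3, 0.5]
grip_width: 0.6
grasp_force: 0.0
clock: 2.18
position: [0.6041, -0.0851, 0.3034]
ee_rot: [-0.141, 0.99, 0.0, -0.0]
ft_force: [0.0, 0.2, 0.6]
grip_width: 0.6
grasp_force: 0.0
clock: 2.6
position: [0.604, -0.085, 0.3034]
ee_rot: [-0.427, 0.904, 0.0, -0.0]
ft_force: [0.4, -0.2, 0.3]
grip_width: 0.6
grasp_force: 0.0
clock: 2.77
position: [0.6041, -0.0851, 0.3036]
ee_rot: [-0.424, 0.905, 0.0, -0.0]
ft_force: [-0.5, 0.4, 0.6]
grip_width: 0.603
grasp_force: 0.0
[-0.23351677  0.30512224  0.37375244  1.5229382  -0.11324502  1.33544929
  2.59848329]
230.2296570676316
yellow 2232 [246.5  87.4] [ 0.5763 -0.1847  0.14  ]
yellow 2223 [245.6  88.6] [ 0.5772 -0.1846  0.14  ]
blue 249 [379.9 219.7] [ 0.5653 -0.0736  0.136 ]
blue 219 [268.6 268.6] [ 0.6426 -0.094   0.136 ]
red 1152 [322.7 254.7] [ 0.6017 -0.087   0.165 ]
```

View pics/w1.png

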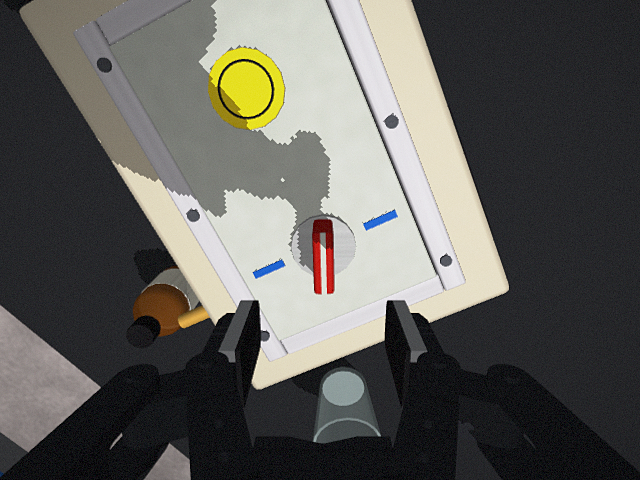

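Wrist view: wing at (323,255) nicely parallel to the fingers, marks at (380,220) and (269,269), pad at (246,88). Joint 7 is at its limit, so I use the equivalent half-turned grasp.

```bash
python3 -m creep '[[[0,0,0],0.124],[[0,0,0],0.248],[[0,0,0],0.372],[[0,0,0],0.496],[[0,0,0],0.621]]' && python3 -m creep '[[[0,0,0],0.124],[[0,0,0],0.248],[[0,0,0],0.372],[[0,0,0],0.496],[[0,0,0],0.621]]' && python3 -m creep '[[[0,0,0],0.124],[[0,0,0],0.248],[[0,0,0],0.372],[[0,0,0],0.496],[[0,0,0],0.621]]' && python3 -m creep '[[[0,0,0],0.124],[[0,0,0],0.248],[[0,0,0],0.372],[[0,0,0],0.496],[[0,0,0],0.621]]' && python3 -m creep '[[[0,0,0],0.124],[[0,0,0],0.248],[[0,0,0],0.372],[[0,0,0],0.496],[[0,0,0],0.621]]' && python3 -m creep '[[[0,0,0],0],[[0,0,0],0]]'
python3 - <<'E'
from workcell import manip, camera
from h import *
o=manip.get_obs();print(o['joint_pos'],o['position'])
x,y=o['ee_rot'][:2];th=2*np.arctan2(y,x);print(np.degrees(th)%360)
c=camera("wrist");cv2.imwrite("pics/w2.png",c['pixels'][...,::-1])
for k,m in masks(c).items():
    for a,ce,mm in comps(m,60):
        print(k,a,ce.round(1),ray(c,ce,{'yellow':.140,'blue':.136,'red':.165}[k]).round(4))
d=np.array([.604,-.0845])-o['position'][:2]
print('tool x,y mm',1e3*d@[np.cos(th),np.sin(th)],1e3*d@[np.sin(th),-np.cos(th)])
E
```

```text
clock: 3.23
position: [0.6042, -0.085, 0.3038]
ee_rot: [-0.125, 0.992, 0.0, -0.0]
ft_force: [0.0, -0.3, -0.3]
grip_width: 0.6
grasp_force: 0.0
clock: 3.65
position: [0.6042, -0.0849, 0.3038]
ee_rot: [0.184, 0.983, 0.0, -0.0]
ft_force: [-0.1, 0.1, -0.6]
grip_width: 0.602
grasp_force: 0.0
clock: 4.07
position: [0.6042, -0.0849, 0.3038]
ee_rot: [0.476, 0.88, 0.0, -0.0]
ft_force: [-0.3, 0.2, 0.6]
grip_width: 0.595
grasp_force: 0.0
clock: 4.48
position: [0.6042, -0.0849, 0.3039]
ee_rot: [0.722, 0.692, 0.0, -0.0]
ft_force: [-0.7, -0.8, 0.2]
grip_width: 0.596
grasp_force: 0.0
clock: 4.9
position: [0.6042, -0.0849, 0.3039]
ee_rot: [0.899, 0.439, 0.0, -0.0]
ft_force: [-0.5, 0.4, -0.9]
grip_width: 0.598
grasp_force: 0.0
clock: 5.07
position: [0.6042, -0.0848, 0.3038]
ee_rot: [0.896, 0.443, -0.0, 0.0]
ft_force: [0.0, 0.6, 0.2]
grip_width: 0.597
grasp_force: 0.0
[-0.60208212  0.38806145  0.87174425  1.54140033 -0.3009192   1.35301276
 -0.35424796] [ 0.60420564 -0.08479545  0.30380031]
52.60696463161069
yellow 731 [365.7 368.2] [ 0.5714 -0.1787  0.14  ]
yellow 939 [375.  369.3] [ 0.5762 -0.1835  0.14  ]
blue 250 [380.1 217.9] [ 0.643  -0.0942  0.136 ]
blue 224 [266.1 262.8] [ 0.5655 -0.0737  0.136 ]
red 1167 [321.9 250.1] [ 0.6067 -0.0807  0.165 ]
tool x,y mm 0.10985078507315948 -0.34280039863371337
```

View pics/w2.png

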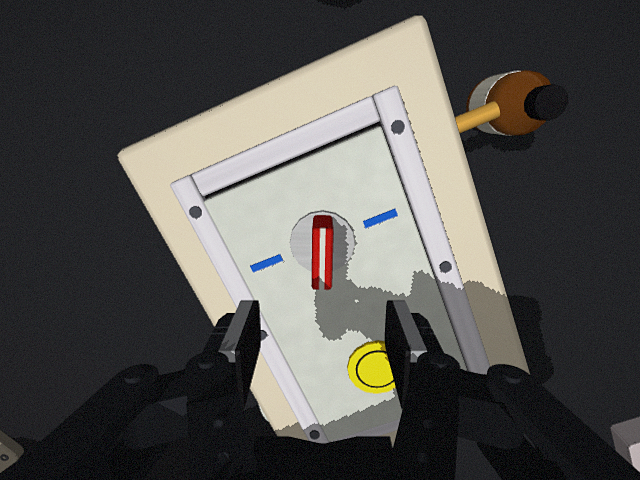

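Wing at (322,250) stands parallel to and centred between the fingers; descending and pinching.

```bash
python3 -m creep '[[[0,0,20],0],[[0,0,40],0],[[0,0,60],0],[[0,0,74],0],[[0,0,82],0]]' && python3 -m creep '[[[0,0,0],0],[[0,0,0],0],[[0,0,0],0],[[0,0,0],0],[[0,0,0],0]]' 0 20 && python3 -m creep '[[[0,0,0],0],[[0,0,0],0],[[0,0,0],0]]'
```

```text
clock: 5.53
position: [0.6036, -0.0848, 0.2201]
ee_rot: [0.897, 0.443, -0.001, -0.001]
ft_force: [-0.8, 0.1, -0.9]
grip_width: 0.599
grasp_force: 0.0
clock: 5.95
position: [0.6042, -0.0849, 0.2227]
ee_rot: [0.897, 0.441, 0.0, -0.0]
ft_force: [-5.2, 1.2, 3.6]
grip_width: 0.132
grasp_force: 25.9
clock: 6.2
position: [0.6042, -0.0848, 0.2223]
ee_rot: [0.897, 0.441, 0.0, -0.0]
ft_force: [-5.3, 2.6, 3.3]
grip_width: 0.136
grasp_force: 25.9
```

```bash
python3 -m creep '[[[0,0,0],0.08],[[0,0,0],0.16],[[0,0,0],0.24],[[0,0,0],0.32],[[0,0,0],0.4]]' && python3 -m creep '[[[0,0,0],0.08],[[0,0,0],0.16],[[0,0,0],0.24],[[0,0,0],0.32],[[0,0,0],0.4]]' && python3 -m creep '[[[0,0,0],0.08],[[0,0,0],0.16],[[0,0,0],0.24],[[0,0,0],0.32],[[0,0,0],0.37]]' && python3 -m creep '[[[0,0,0],0],[[0,0,0],0],[[0,0,0],0]]'
python3 - <<'E'
from workcell import manip
import numpy as np
o=manip.get_obs();print(o['joint_pos'],o['position'],np.degrees(2*np.arctan2(o['ee_rot'][1],o['ee_rot'][0])))
E
```

```text
clock: 6.62
position: [0.6039, -0.0846, 0.2221]
ee_rot: [0.968, 0.253, -0.0, -0.001]
ft_force: [-6.6, 3.8, 4.0]
grip_width: 0.134
grasp_force: 25.9
clock: 7.03
position: [0.6038, -0.0842, 0.2219]
ee_rot: [0.998, 0.055, -0.001, -0.001]
ft_force: [-6.8, 5.3, 4.0]
grip_width: 0.133
grasp_force: 25.9
clock: 7.45
position: [0.6038, -0.0838, 0.2218]
ee_rot: [0.992, -0.129, -0.001, -0.001]
ft_force: [-6.6, 6.4, 4.1]
grip_width: 0.136
grasp_force: 25.9
clock: 7.7
position: [0.6038, -0.0838, 0.2217]
ee_rot: [0.992, -0.127, -0.001, -0.001]
ft_force: [-5.9, 5.9, 2.5]
grip_width: 0.137
grasp_force: 25.9
[-0.72869021  0.56960976  1.0869838   1.64941795 -0.5282438   1.25166357
 -1.35901215] [ 0.60375429 -0.08379844  0.2217198 ] -14.60179266236752
```

```bash
python3 -m creep '[[[0,0,0],0],[[0,0,0],0],[[0,0,0],0],[[0,0,0],0],[[0,0,0],0]]' 0.5 && python3 -m creep '[[[0,0,-15],0],[[0,0,-35],0],[[0,0,-60],0],[[0,0,-80],0],[[0,0,-80],0]]'
python3 - <<'E'
from workcell import manip, camera
from h import *
t=camera("top");cv2.imwrite("pics/t3.png",t['pixels'][...,::-1])
c=camera("wrist");cv2.imwrite("pics/w3.png",c['pixels'][...,::-1])
h=cv2.cvtColor(c['pixels'],cv2.COLOR_RGB2HSV).astype(int)
m=masks(c)
for a,ce,mm in comps(m['blue'],60): print('blue',ce,ray(c,ce,.136).round(4))
for a,ce,mm in comps(m['red'],100):
    print('red',a,ce,ray(c,ce,.165))
    r=cv2.minAreaRect(np.argwhere(mm)[:,::-1].astype(np.float32));b=cv2.boxPoints(r)
    e=sorted([(np.linalg.norm(b[i]-b[i-1]),i) for i in range(4)])[-1][1]
    v=ray(c,b[e],.171)-ray(c,b[e-1],.171);print('wing dir',np.degrees(np.arctan2(v[1],v[0])),np.linalg.norm(v))
o=manip.get_obs();th=2*np.arctan2(o['ee_rot'][1],o['ee_rot'][0])
d=np.array([.577,-.1847])-o['position'][:2]
print(o['position'],np.degrees(th),'tool x,y mm to pad',1e3*d@[np.cos(th),np.sin(th)],1e3*d@[np.sin(th),-np.cos(th)])
E
```

```text
clock: 8.12
position: [0.6044, -0.0852, 0.222]
ee_rot: [0.992, -0.128, 0.0, 0.0]
ft_force: [0.4, 0.3, -0.9]
grip_width: 0.502
grasp_force: 0.0
clock: 8.53
position: [0.6054, -0.086, 0.3059]
ee_rot: [0.992, -0.128, 0.003, -0.0]
ft_force: [-0.5, 0.0, -0.1]
grip_width: 0.499
grasp_force: 0.0
blue [320. 183.] [ 0.643  -0.0943  0.136 ]
blue [320.03846154 304.49230769] [ 0.5618 -0.0729  0.136 ]
red 1102 [319.52087114 253.62885662] [ 0.60830037 -0.08504433  0.165     ]
wing dir 166.8163339518085 0.04393502550443517
[ 0.60446453 -0.08522687  0.30233631] -14.679391820896267 tool x,y mm to pad -1.36056907119373 103.18601049258598
```

View pics/w3.png

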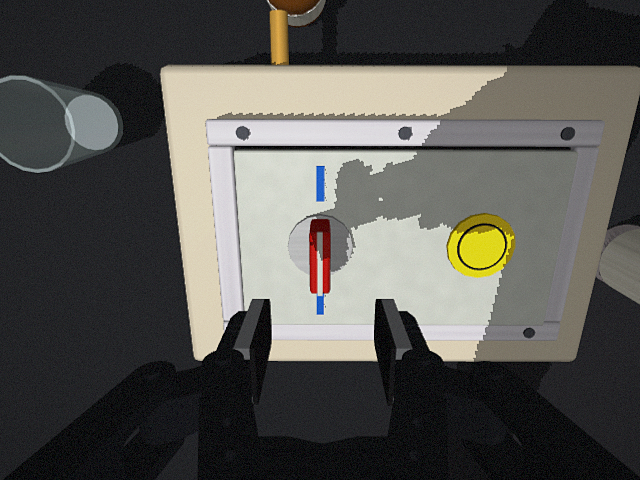

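Slot line and both blue marks all sit on column ~320: lined up. Now over to the pad with fingers shut.

```bash
python3 -m creep '[[[0,25,0],0],[[0,52,0],0],[[-1,78,0],0],[[-1,103,0],0],[[-1,103,0],0]]' 0 20 && python3 -m creep '[[[0,0,20],0],[[0,0,42],0],[[0,0,62],0],[[0,0,74],0],[[0,0,80],0]]' && python3 -m creep '[[[0,0,0],0],[[0,0,0],0],[[0,0,0],0]]'
python3 - <<'E'
from workcell import manip, camera
from h import *
o=manip.get_obs();print(o['position'],o['ft_force'])
for n in("top","scene"):
    c=camera(n)
    for a,ce,mm in comps(masks(c)['yellow']):print(n,a,ce)
c=camera("scene");cv2.imwrite("pics/s4.png",cv2.resize(c['pixels'][180:340,120:360,::-1],None,fx=3,fy=3))
E
```

```text
clock: 9.05
position: [0.5743, -0.19, 0.3013]
ee_rot: [0.991, -0.131, -0.0, 0.001]
ft_force: [0.1, -1.2, 0.0]
grip_width: 0.004
grasp_force: 0.0
clock: 9.47
position: [0.5764, -0.1839, 0.2195]
ee_rot: [0.992, -0.128, -0.002, -0.0]
ft_force: [1.0, 0.7, -0.4]
grip_width: 0.004
grasp_force: 0.0
clock: 9.72
position: [0.5775, -0.1847, 0.2229]
ee_rot: [0.992, -0.128, 0.001, 0.0]
ft_force: [1.0, -0.3, -0.4]
grip_width: 0.003
grasp_force: 0.0
[ 0.57753752 -0.18468421  0.22287518] [ 1.04518448 -0.34549583 -0.43574775]
top 31 [384.70967742 179.90322581]
top 15 [429.8 260.4]
scene 249 [210.30923695 282.30522088]
scene 58 [308.65517241 327.43103448]
```

View pics/s4.png

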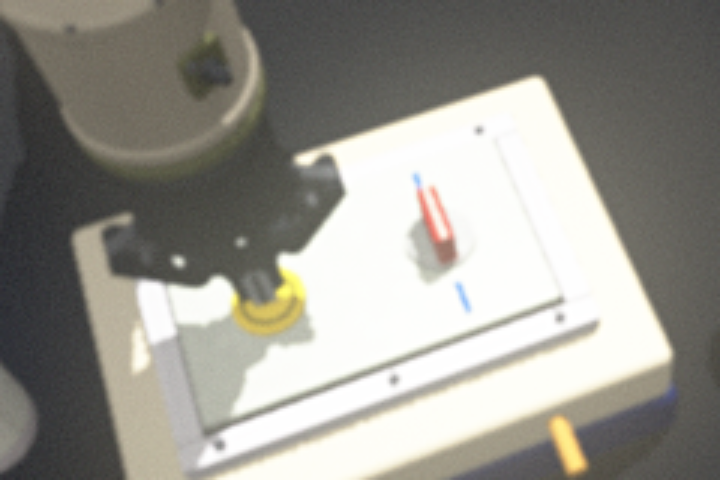

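The closed tips stand just above the yellow pad (around (262,290) in the crop), and the wing lies in line with the marks. Now creep down.

```bash
python3 -m creep '[[[0,0,2],0],[[0,0,4],0],[[0,0,6],0],[[0,0,7.5],0],[[0,0,9],0]]' && python3 -m creep '[[[0,0,0.7],0],[[0,0,1.4],0],[[0,0,2],0],[[0,0,2],0],[[0,0,2],0]]'  && python3 -m creep '[[[0,0,0.7],0],[[0,0,1.4],0],[[0,0,2],0],[[0,0,2],0],[[0,0,2],0]]'
```

```text
clock: 10.28
position: [0.5771, -0.1844, 0.2126]
ee_rot: [0.992, -0.128, -0.0, -0.0]
ft_force: [-1.1, -0.3, 3.7]
grip_width: -0.001
grasp_force: 1.7
clock: 10.7
position: [0.5771, -0.1844, 0.2109]
ee_rot: [0.992, -0.128, -0.0, -0.0]
ft_force: [-1.3, 2.2, 3.2]
grip_width: 0.002
grasp_force: 1.7
clock: 11.12
position: [0.5771, -0.1845, 0.2089]
ee_rot: [0.992, -0.128, -0.0, -0.0]
ft_force: [-2.9, 1.2, 4.9]
grip_width: 0.001
grasp_force: 2.4
```

```bash
python3 -m creep '[[[0,0,0.7],0],[[0,0,1.4],0],[[0,0,2],0],[[0,0,2],0],[[0,0,2],0]]' && python3 -m creep '[[[0,0,0.5],0],[[0,0,1],0],[[0,0,1.5],0],[[0,0,1.5],0],[[0,0,1.5],0]]'  && python3 -m creep '[[[0,0,0.4],0],[[0,0,0.8],0],[[0,0,1],0],[[0,0,1],0],[[0,0,1],0]]'
```

```text
clock: 11.53
position: [0.5771, -0.1844, 0.207]
ee_rot: [0.992, -0.128, 0.0, -0.0]
ft_force: [-3.2, 1.7, 6.7]
grip_width: -0.0
grasp_force: 3.1
clock: 11.95
position: [0.5771, -0.1844, 0.2056]
ee_rot: [0.992, -0.128, 0.0, -0.0]
ft_force: [-2.7, 1.6, 7.4]
grip_width: 0.001
grasp_force: 3.6
clock: 12.37
position: [0.5771, -0.1845, 0.2047]
ee_rot: [0.992, -0.128, 0.0, -0.0]
ft_force: [-3.2, 0.7, 8.4]
grip_width: -0.002
grasp_force: 4.0
```

```bash
python3 -m creep '[[[0,0,0.5],0],[[0,0,1],0],[[0,0,1],0],[[0,0,1],0]]' && python3 -m creep '[[[0,0,0.5],0],[[0,0,1],0],[[0,0,1],0],[[0,0,1],0]]'
```

```text
clock: 12.7
position: [0.5772, -0.1845, 0.2043]
ee_rot: [0.992, -0.128, 0.0, -0.0]
ft_force: [-6.4, 3.5, 14.6]
grip_width: 0.001
grasp_force: 7.2
clock: 13.03
position: [0.5772, -0.1846, 0.2039]
ee_rot: [0.992, -0.128, 0.0, -0.001]
ft_force: [-8.6, 5.5, 20.8]
grip_width: -0.002
grasp_force: 10.4
```

```bash
python3 -m creep '[[[0,0,0],0],[[0,0,0],0],[[0,0,0],0],[[0,0,0],0],[[0,0,0],0]]'
python3 - <<'E'
from workcell import camera
import cv2
c=camera("scene");cv2.imwrite("pics/s5.png",cv2.resize(c['pixels'][180:380,50:350,::-1],None,fx=2.6,fy=2.6))
E
```

```text
clock: 13.45
position: [0.5772, -0.1846, 0.2039]
ee_rot: [0.992, -0.128, 0.0, -0.001]
ft_force: [-7.8, 5.2, 21.1]
grip_width: -0.0
grasp_force: 10.4
```

View pics/s5.png

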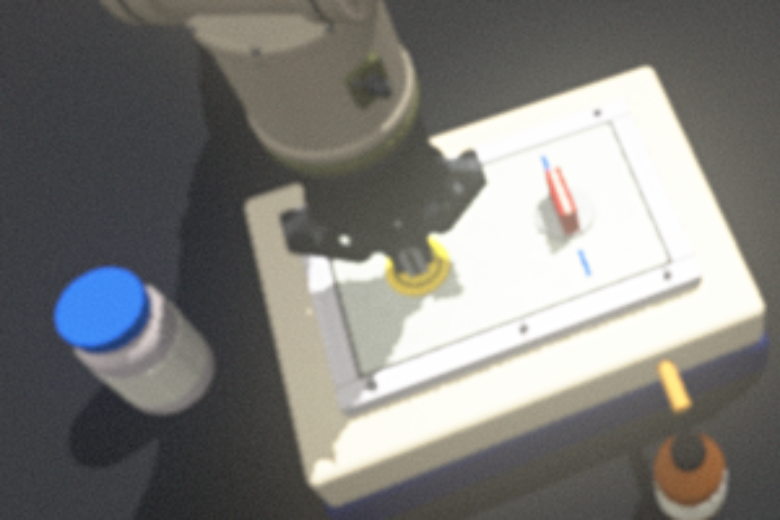

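The panel is flush with its frame (thin even gap), the wing at (562,200) is in line with the marks and free, and the jar and amber bottle stand where they were.

```bash
python3 -c "from workcell import manip; print(manip.hand_in())"
```

```text
the job is handed in; nothing more can be done
None
```

I handed the job in at about 13.5 s: the fastener is lined up with the blue marks to about 2° and released, and the panel is held flush at about 21 N. The jar and amber bottle are undisturbed in the last picture; the beaker was out of its frame, and hand-in returned no verdict.

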